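# Unpile the socket adapters and dock each on its own base

## Robot

A 7-joint arm with a two-finger parallel gripper is mounted at the origin on a cart in front of the work surface, level with it; the furniture and walls round the work are solid. World frame = base frame: x ahead of the robot, y to its left, z up, the work surface at z = 0. Lengths are in mm, angles in rad, forces in N, time in s.
With the tool pointing down it reaches from about 400 to 875 mm from the base axis. Payload 4.4 kg.
Tool frame: the origin (TCP) lies midway between the tips of the shut fingers; the grasp point (between the pads) lies 19 mm behind it; z points along the fingers, y is the direction in which the jaws open and shut (so a half turn about z gives the same grasp; the last joint's range is limited). The gripper opens to 85 mm and grips with 20 to 120 N. Pads are 22 mm wide; open, the fingers measure 114 mm over their backs; the gripper's body (76 mm by 85 mm) begins 54 mm behind the grasp point. The pads swing forward as they close: fully open they stand 13 mm farther back than shut.
Start: joints at [1.207, 0.628, 0.038, 1.517, -0.027, 0.996, -0.02], TCP at [190.749, -621.396, 231.313] pointing down, gripper open.
Joint ranges: [-3.06, 3.06], [-0.37, 2.12], [-1.25, 1.32], [0.18, 2.47], [-1.1, 4.24], [0.23, 1.98], [-2.94, 2.94]. Speed limits (rad/s): [2.57, 2.57, 3.14, 3.14, 3.14, 3.14, 3.14].

## Interface

Orientations are given as [roll, pitch, yaw] about the fixed x, y, z axes, in that order (R = Rz(yaw) Ry(pitch) Rx(roll)).
In Python, from cell import * gives the robot as it stands. The module is installed in compiled form; this text tells all that it offers.
- The arm moves only by the tool move_arm, never from a script. Its argument "series" is a list of rows, each a list of 2 entries, a list of its own where there are three numbers: the shift along the tool's x, y, z in m, then the turn about the tool's z in rad. In form: [[[x, y, z], yaw], ...]. A call has 1 to 5 rows; each row is the pose to reach, as a shift and turn from the pose measured when the call began, along the tool's axes at that moment; what a row does not reach only later rows make up. A row lasts 1/8 s, in which the tool goes at most 62.5 mm and 10.7 degrees, less where a joint would pass 70% of its speed; a pose out of reach is approached as far as the arm can. A call with a gripper value outside its range is refused whole. "claw" is the opening, from 0 (shut) to 1 (fully open), set as the call begins (left out, the last holds). The fingers move at their own pace and stop on an object; the grip force is fixed at half the most. Time passes only in rows, so rows that repeat a pose let the fingers close. It gives the time, the measured TCP pose, the force and the opening at its end, in the units of the state.
- read_state(): the state, without advancing time (a new reading comes with each control period).
- get_image(name): name is "scene" or "top" or "wrist"; returns the picture (480x640x3 uint8, blue, green, red); there is no depth.
- camera_model(name): a dict with "fov_y" (degrees; the focal length in pixels is half the picture's height over the tangent of half this angle, whatever the lens; pixels are square), "cx", "cy" (the principal point, pixels), "pose" (4x4, takes a point from camera to world coordinates); the wrist camera has in their place "tool_from_camera" (4x4, takes a point from camera to tool coordinates, whose origin is the TCP and whose axes are the flange's). Camera axes: x right, y down, z forward; pixel columns grow to the right and rows downward; lengths in mm; the calibration is good to about 2 mm. The wrist camera is an equidistant fisheye: a pixel r from the principal point sees the ray r / f radians off the axis. A picture is of the moment at which its call begins: read the wrist's pose just before it. camera_model takes no time and is no camera call.
- finish_job(): hands the job in, once; it reports no verdict.
The state is a dict: "clock": time; "qpos": joint angles; "qd": joint speeds; "tau": joint torques, N m; "eef_pos": TCP position; "tool_rot": TCP orientation; "force": force on the tool from outside, world axes, zero at the start; "torque": the same for the moment, N m; "width": finger opening in mm.
Only numpy, scipy, OpenCV 4.12 (cv2) and the standard library are available. Lean on these libraries where they do the work, as an engineer would, in place of code of your own. Each camera call takes 0.05 s, during which the arm holds its last target. There are 200 camera calls.

## Task

After the changeover the four chip-socket adapters lie in two piles on the black carrier tray. Take the piles apart and dock every adapter, socket up, on the docking base made for its outline, so that it sits flat and fully down over its guide pins; either way round is fine. Leave the hand stamp and the loupe standing where they are.

Things in the scene. Friction and masses are not known exactly. Their poses are not given: they have to be found in the camera images.
- adapter_long: long adapter, 0.1-0.3 kg: aluminium frame 112 x 44 mm (x by y), 26 mm high, with a black chip socket 36 x 24 x 8 mm on its deck. Origin: centre of underside, z up. Hollow below: skirt 4 mm thick round a cavity 13 mm deep. Starts on a black tray (floor 7 mm above the table, rim 11 mm) at either end, under a small adapter. Grip the frame across y from above.
- dock_long: fixed docking base of the long adapter: grey plate 128 x 60 mm (x by y), 8 mm thick, adapter outline engraved; black header 5 mm high and four bullet-nosed pins (9 mm thick, 11 mm high) that fit inside the skirt with 4 mm play. Origin: centre of underside, z up. Docked adapter: centred, axes parallel (or turned 180 deg), origin 8 mm above this one.
- adapter_wide: wide adapter, 0.1-0.3 kg: aluminium frame 88 x 64 mm (x by y), 26 mm high, with a black chip socket 36 x 24 x 8 mm on its deck. Origin: centre of underside, z up. Hollow below: skirt 4 mm thick round a cavity 13 mm deep. Starts on a black tray (floor 7 mm above the table, rim 11 mm) at either end, under a small adapter. Grip the frame across y from above.
- dock_wide: fixed docking base of the wide adapter: grey plate 104 x 80 mm (x by y), 8 mm thick, adapter outline engraved; black header 5 mm high and four bullet-nosed pins (9 mm thick, 11 mm high) that fit inside the skirt with 4 mm play. Origin: centre of underside, z up. Docked adapter: centred, axes parallel (or turned 180 deg), origin 8 mm above this one.
- adapter_oblong: small oblong adapter, 0.1-0.3 kg: aluminium frame 76 x 38 mm (x by y), 26 mm high, with a black chip socket 36 x 24 x 8 mm on its deck. Origin: centre of underside, z up. Hollow below: skirt 4 mm thick round a cavity 13 mm deep. Starts on the deck of the long or wide one, skirt round its socket: lift straight up 10 mm first. Grip the frame across y from above.
- dock_oblong: fixed docking base of the small oblong adapter: grey plate 92 x 54 mm (x by y), 8 mm thick, adapter outline engraved; black header 5 mm high and four bullet-nosed pins (9 mm thick, 11 mm high) that fit inside the skirt with 4 mm play. Origin: centre of underside, z up. Docked adapter: centred, axes parallel (or turned 180 deg), origin 8 mm above this one.
- adapter_square: small square adapter, 0.1-0.3 kg: aluminium frame 50 x 50 mm (x by y), 26 mm high, with a black chip socket 36 x 24 x 8 mm on its deck. Origin: centre of underside, z up. Hollow below: skirt 4 mm thick round a cavity 13 mm deep. Starts on the deck of the long or wide one, skirt round its socket: lift straight up 10 mm first. Grip the frame across y from above.
- dock_square: fixed docking base of the small square adapter: grey plate 66 x 66 mm (x by y), 8 mm thick, adapter outline engraved; black header 5 mm high and four bullet-nosed pins (9 mm thick, 11 mm high) that fit inside the skirt with 4 mm play. Origin: centre of underside, z up. Docked adapter: centred, axes parallel (any quarter turn), origin 8 mm above this one.
- stamp: black hand stamp standing on the table, 24 mm across, 60 mm tall; a loose bystander. Origin: centre of underside.
- loupe: black eye loupe standing on the table, 38 mm across, 36 mm tall; a loose bystander. Origin: centre of underside. Behind it (x above 0.73) stands a fixed tray stack 0.25 m tall: keep the gripper in front of it or above it.

How it is judged:
By the outcome, as a careful person would: the job done as asked, in the order asked, and still so for the second after the job is handed in, with the robot touching nothing.
It also fails if it takes over 134 s, if anything falls off the work surface, if the arm or the gripper's body presses on something with over 40 N, if the wrist force passes 120 N, or if a joint passes its speed limit or range.

## Working session

There is one attempt and no reset: what is moved stays moved. The work goes in short steps, Python scripts to look and compute and a tool call to move; the robot and the scene stay as the last step left them, time stands still between calls to the robot, and variables do not carry over. Pictures are saved under pics/ and viewed, about 12 in all and at most 16, crops included, and the job is handed in when it is done.

Besides the shell and the picture viewer there is one more tool, called after "Request:" by a JSON object that holds its "op" and its "data", one argument or row to a line. move_arm: Moves the arm, as the interface text tells. Its arguments: {"type":"object","properties":{"series":{"type":"array"},"claw":{"type":"number"}},"required":["series"]}

```bash
mkdir -p pics
python3 - <<'E'
from cell import *
import cv2, numpy as np
np.set_printoptions(precision=4,suppress=True)
s=read_state(); print(s)
for n in("scene","top","wrist"):
    cv2.imwrite(f"pics/{n}0.png",get_image(n)); print(n,camera_model(n))
E
```

```text
{'clock': 0.0, 'qpos': array([ 1.2072,  0.6293,  0.0385,  1.5184, -0.027 ,  0.9963, -0.02  ]), 'qd': array([-0.0001, -0.0012,  0.0007,  0.0003,  0.001 , -0.0003, -0.0006]), 'tau': array([ -0.0012, -56.3426,   1.226 , -19.3452,   0.0111,   0.0103,
         0.    ]), 'eef_pos': array([ 190.5342, -620.7912,  230.3876]), 'tool_rot': array([-3.1397,  0.0001,  0.2978]), 'force': array([ 0.4816, -0.2557, -0.2877]), 'torque': array([ 0.0078, -0.0012, -0.0284]), 'width': 85.56468978999531}
scene {'fov_y': 42.195845730856966, 'cx': 326.5933071096981, 'cy': 242.11798029769122, 'pose': array([[ -0.8621,  -0.2376,   0.4476, -13.0908],
       [ -0.5062,   0.4462,  -0.738 , 837.0823],
       [ -0.0244,  -0.8628,  -0.5049, 693.5656],
       [  0.    ,   0.    ,   0.    ,   1.    ]])}
top {'fov_y': 44.245026167267525, 'cx': 329.4546970867864, 'cy': 243.29145123846263, 'pose': array([[   0.0168,   -0.9889,    0.1474,  340.3556],
       [  -0.9997,   -0.0143,    0.0178, -112.4008],
       [  -0.0155,   -0.1477,   -0.9889, 1487.0601],
       [   0.    ,    0.    ,    0.    ,    1.    ]])}
wrist {'fov_y': 65.70646984690485, 'cx': 314.4525041632013, 'cy': 240.25897403224636, 'tool_from_camera': array([[   0.0001,   -0.9515,   -0.3078,   80.4102],
       [   1.    ,    0.    ,    0.0003,    0.3748],
       [  -0.0003,   -0.3078,    0.9515, -141.9363],
       [   0.    ,    0.    ,    0.    ,    1.    ]])}
```

View pics/top0.png

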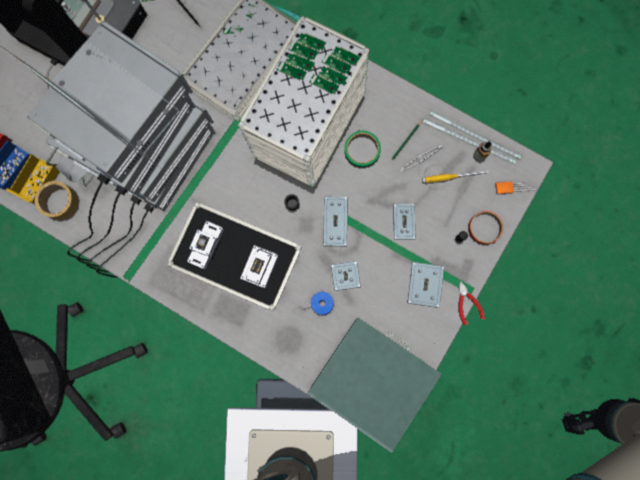

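View pics/scene0.png

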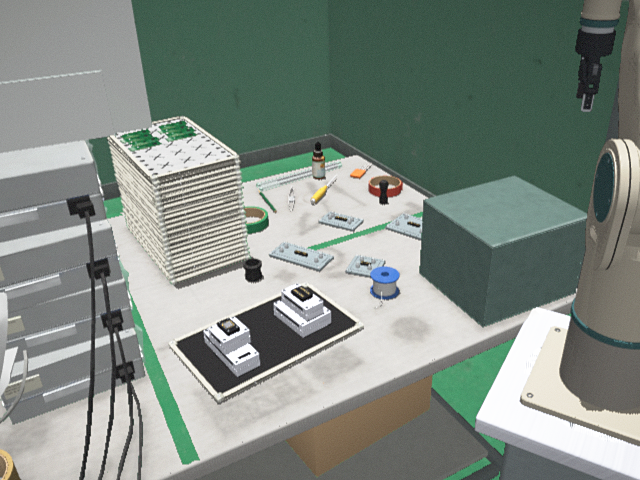

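```bash
cat > h.py <<'E'
from cell import *
import cv2, numpy as np
from scipy.spatial.transform import Rotation as R
np.set_printoptions(precision=3,suppress=True)
def ray(n,px,tool=None):
    m=camera_model(n); f=240/np.tan(np.radians(m["fov_y"]/2))
    d=np.atleast_2d(np.array(px,float))-[m["cx"],m["cy"]]
    if n=="wrist":
        r=np.hypot(*d.T); t=r/f; k=np.where(r>1e-9,np.sin(t)/np.maximum(r,1e-9),1/f)
        v=np.c_[d*k[:,None],np.cos(t)]; P=tool@m["tool_from_camera"]
    else: v=np.c_[d/f,np.ones(len(d))]; P=m["pose"]
    return P[:3,3],v@P[:3,:3].T
def plane(n,px,z,tool=None):
    o,v=ray(n,px,tool); return o+v*((z-o[2])/v[:,2:])
def toolT(s):
    T=np.eye(4); T[:3,:3]=R.from_euler("xyz",s["tool_rot"]).as_matrix(); T[:3,3]=s["eef_pos"]; return T
def proj(n,X,tool=None):
    m=camera_model(n); f=240/np.tan(np.radians(m["fov_y"]/2))
    P=m["pose"] if n!="wrist" else tool@m["tool_from_camera"]
    c=(np.atleast_2d(X)-P[:3,3])@P[:3,:3]
    if n=="wrist":
        q=np.hypot(c[:,0],c[:,1]); t=np.arctan2(q,c[:,2]); return c[:,:2]*(f*t/np.maximum(q,1e-9))[:,None]+[m["cx"],m["cy"]]
    return c[:,:2]/c[:,2:]*f+[m["cx"],m["cy"]]
def goto(X,yaw,s=None):
    "shift in tool axes (m) and turn to put TCP at X (mm) with world yaw (mod pi, nearest)"
    s=s or read_state(); T=toolT(s)
    d=T[:3,:3].T@(np.array(X)-T[:3,3])/1000
    dy=-(yaw-s["tool_rot"][2]); dy=(dy+np.pi/2)%np.pi-np.pi/2
    return d,dy
E
python3 - <<'E'
from h import *
I=cv2.imread("pics/top0.png")
a=cv2.resize(I[195:315,160:310],None,fx=5,fy=5,interpolation=cv2.INTER_CUBIC)
b=cv2.resize(I[190:310,310:460],None,fx=5,fy=5,interpolation=cv2.INTER_CUBIC)
cv2.imwrite("pics/ca.png",a);cv2.imwrite("pics/cb.png",b)
for n,p,z in [("pileL",(205,243),33),("pileR",(260,266),33),("dlong",(335,222),8),("dobl",(404,221),8),("dsq",(345,276),8),("dwide",(425,284),8),("loupe",(292,203),20),("stamp",(461,238),30),("tray",(170,264),11),("tray",(197,205),11),("tray",(298,246),11),("tray",(275,307),11)]: print(n,plane("top",p,z)[0])
o=[(355,320),(440,376),(310,390),(395,450)]
print("box z=150",plane("top",o,150), proj("scene",plane("top",o,150)))
E
```

```text
pileL [553.361 224.861  33.   ]
pileR [497.676  85.188  33.   ]
dlong [615.866 -98.92    8.   ]
dobl [ 620.884 -274.301    8.   ]
dsq [ 478.362 -126.153    8.   ]
dwide [ 461.363 -326.428    8.   ]
loupe [661.192  10.985  20.   ]
stamp [ 575.621 -413.481   30.   ]
tray [501.703 316.083  11.   ]
tray [654.674 255.254  11.   ]
tray [552.325  -6.35   11.   ]
tray [397.96   47.223  11.   ]
box z=150 [[ 366.407 -148.549  150.   ]
 [ 246.783 -337.499  150.   ]
 [ 211.387  -50.792  150.   ]
 [  87.697 -238.308  150.   ]] [[424.785 209.766]
 [516.387 184.334]
 [489.091 253.895]
 [589.587 222.687]]
```

View pics/ca.png

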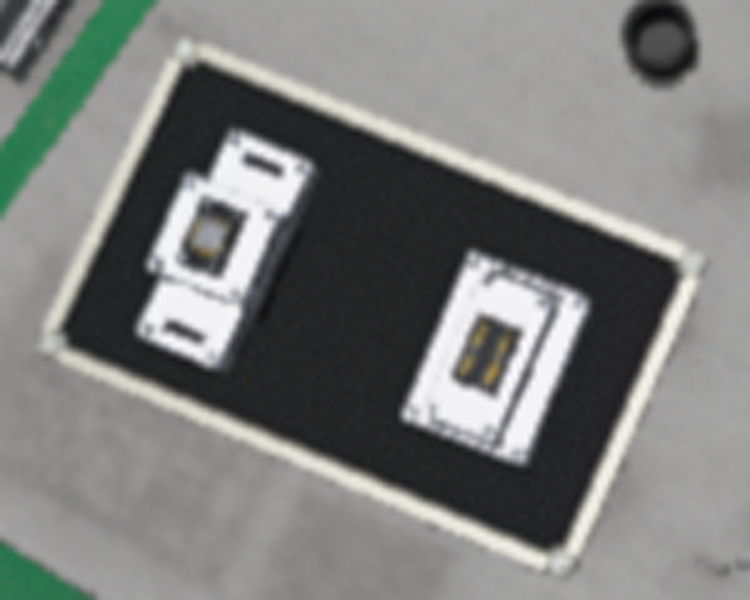

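View pics/cb.png

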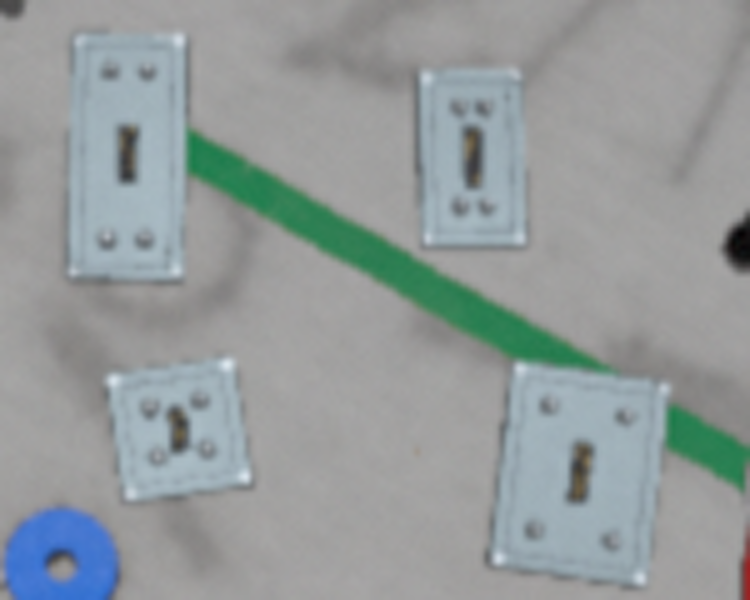

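```bash
cat >> h.py <<'E'
def rects(n,mask,z,tool=None,amin=300,roi=None):
    "world rectangles of the blobs of a mask, cast on plane z: centre, long, short, yaw of the long side"
    out=[]
    for c in cv2.findContours(mask,cv2.RETR_EXTERNAL,cv2.CHAIN_APPROX_NONE)[0]:
        if cv2.contourArea(c)<amin: continue
        w=plane(n,c[:,0].astype(float),z,tool)[:,:2]
        (x,y),(a,b),t=cv2.minAreaRect(w.astype(np.float32))
        if a<b: a,b,t=b,a,t+90
        t=(t+90)%180-90
        out.append((np.array([x,y]),a,b,np.radians(t),c[:,0].mean(0)))
    return out
E
python3 - <<'E'
from h import *
I=cv2.imread("pics/top0.png").astype(int); b,g,r=I[...,0],I[...,1],I[...,2]
m=((b-r>12)&(abs(b-g)<25)&(b>110)).astype(np.uint8)*255
m=cv2.morphologyEx(m,cv2.MORPH_CLOSE,np.ones((5,5)))
for q in rects("top",m,8): print("dock",*q)
w=((b>200)&(g>200)&(r>200)).astype(np.uint8)*255; w[:,:180]=0; w[:205]=0; w[310:]=0;w[:,310:]=0
for q in rects("top",w,33): print("pile33",*q)
for q in rects("top",w,59): print("pile59",*q)
# dark sockets on small adapters, z=67
s=((b<110)).astype(np.uint8)*255
for x0,y0,x1,y1 in [(190,232,215,252),(245,255,268,277)]:
    k=np.zeros_like(s); k[y0:y1,x0:x1]=s[y0:y1,x0:x1]
    for q in rects("top",k,67,amin=8): print("sock",*q)
E
```

```text
dock [192.368  31.497] 97.96039581298828 47.63404846191406 -1.5363693188106844 [274.833 390.5  ]
dock [ 174.609 -167.858] 349.07623291015625 265.94830322265625 -0.6878893829823688 [366.726 403.84 ]
dock [ 461.665 -327.885] 104.45728302001953 79.643310546875 -0.11970229993828206 [425.478 284.036]
dock [ 480.201 -126.823] 65.18096160888672 64.4130859375 0.1575233818961241 [345.247 275.34 ]
dock [ 621.048 -274.372] 88.4859848022461 50.908443450927734 0.0006473379991466531 [403.981 221.327]
dock [618.868 -99.551] 125.32817077636719 60.05678176879883 -0.006326072853374222 [335.117 220.818]
pile33 [500.077  96.403] 85.60314178466797 45.84763717651367 -0.36928683308167404 [254.583 264.698]
pile33 [552.102 231.003] 110.27709197998047 51.69908905029297 -0.3910836081814821 [203.08  245.204]
pile59 [497.221  92.669] 84.07244110107422 45.027835845947266 -0.36928669992361957 [254.583 264.698]
pile59 [548.316 224.863] 108.30520629882812 50.774662017822266 -0.3910836081814821 [203.08  245.204]
sock [539.921 198.207] 22.1762638092041 7.327337741851807 0.045733063079169266 [213.19  247.143]
sock [550.763 224.432] 32.57671356201172 20.875520706176758 -0.35724774705786183 [202.028 242.083]
sock [561.775 248.294] 27.251605987548828 12.278738975524902 0.051773228944766665 [191.37  236.481]
sock [495.164  87.99 ] 31.883853912353516 21.84568214416504 -0.36312307989674014 [257.    265.703]
sock [509.457 113.944] 22.008024215698242 7.306382656097412 0.037941656576195394 [245.81  258.857]
```

Run:
```python
from h import *
for X,y in [((430,-350,250),-.04),((495,88,190),-.368)]: print(*goto(X,y))
```

```text
[ 0.308 -0.189 -0.019] 0.33779450804083644
[ 0.499 -0.588  0.041] 0.6657945080408365
```

Request:
{"op": "move_arm", "data": {
  "series": [
    [[0.06,-0.038,-0.02],0.1],
    [[0.12,-0.075,-0.02],0.2],
    [[0.17,-0.106,-0.02],0.3],
    [[0.22,-0.136,-0.02],0.34],
    [[0.27,-0.165,-0.02],0.34]
  ],
  "claw": 1
}}

```text
clock: 0.78
eef_pos: [397.1, -387.0, 250.8]
tool_rot: [-3.14, 0.0, -0.043]
force: [1.7, -0.4, -0.3]
width: 85.5
```

Run:
```python
from h import *
s=read_state(); print(s["clock"],s["eef_pos"],s["qpos"])
for X,y in [((430,-350,250),-.04),((495,88,200),-.368)]: print(*goto(X,y))
```

```text
0.775 [ 397.09  -387.     250.829] [ 0.641  0.471  0.12   1.765 -0.07   0.911 -0.822]
[ 0.031 -0.038  0.001] -0.0026323538682779812
[ 0.078 -0.479  0.051] 0.32536764613172187
```

Request:
{"op": "move_arm", "data": {
  "series": [
    [[0.01,-0.055,0.0],0],
    [[0.02,-0.11,0.0],0],
    [[0.03,-0.165,0],0],
    [[0.035,-0.22,0],0],
    [[0.04,-0.27,0.01],0]
  ]
}}

```text
clock: 1.4
eef_pos: [449.1, -117.0, 241.5]
tool_rot: [-3.14, -0.001, -0.042]
force: [0.3, -0.2, 0.4]
width: 85.9
```

Request:
{"op": "move_arm", "data": {
  "series": [
    [[0.01,-0.055,0.01],0.08],
    [[0.02,-0.11,0.02],0.16],
    [[0.03,-0.165,0.03],0.25],
    [[0.038,-0.209,0.04],0.325],
    [[0.038,-0.209,0.04],0.325]
  ]
}}

```text
clock: 2.02
eef_pos: [495.6, 94.9, 200.8]
tool_rot: [-3.139, 0.001, -0.36]
force: [0.4, -1.1, -0.3]
width: 85.6
```

Run:
```python
from h import *
s=read_state(); print(s["clock"],s["eef_pos"],s["tool_rot"],s["qpos"])
np.save("s1.npy",toolT(s)); I=get_image("wrist"); cv2.imwrite("pics/w1.png",I)
print(*goto((495,88,200),-.368))
```

```text
2.025 [495.643  94.915 200.847] [-3.139  0.001 -0.36 ] [-0.33   0.466  0.124  1.954 -0.088  0.726 -2.084]
[0.001 0.004 0.001] 0.005495554087118659
```

View pics/w1.png

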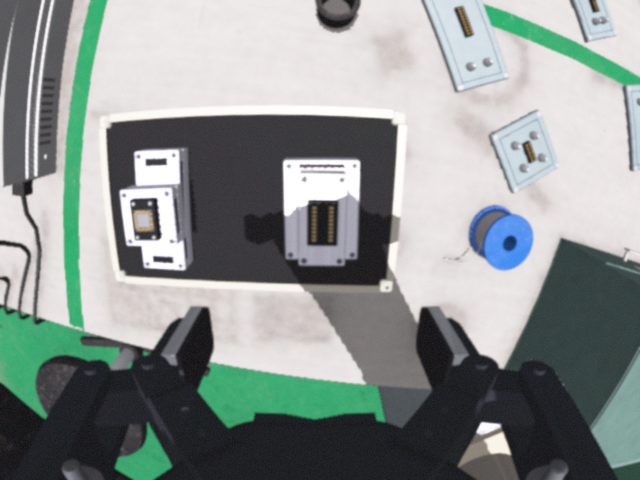

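Run:
```python
from h import *
s=read_state(); T=toolT(s); I=get_image("wrist"); print(s["clock"],s["eef_pos"],s["tool_rot"],s["qd"])
g=I.max(2)
for (x0,y0,x1,y1) in [(297,190,350,255),(125,196,165,245)]:
    k=np.zeros(g.shape,np.uint8); k[y0:y1,x0:x1]=(g[y0:y1,x0:x1]<90)*255
    k=cv2.morphologyEx(k,cv2.MORPH_CLOSE,np.ones((9,9)))
    for q in rects("wrist",k,67,T,60): print(*q)
c=cv2.resize(I[140:280,265:375],None,fx=5,fy=5,interpolation=cv2.INTER_CUBIC)[:600]
c2=cv2.resize(I[140:280,105:205],None,fx=5,fy=5,interpolation=cv2.INTER_CUBIC)[:600]
cv2.imwrite("pics/c1.png",np.hstack([c2,c])[:, :800]); 
cv2.imwrite("pics/c1.png",cv2.resize(np.hstack([I[140:280,110:200],I[140:280,275:365]]),None,fx=4.2,fy=4.2,interpolation=cv2.INTER_CUBIC))
```

```text
2.075 [495.472  92.074 201.187] [-3.141  0.    -0.363] [ 0.047 -0.02   0.033  0.017  0.011  0.004  0.009]
[498.635  88.345] 34.58332443237305 22.258804321289062 -0.37034477382470804 [318.123 223.819]
[553.735 223.004] 33.786712646484375 23.89845085144043 -0.362276727302313 [145.116 220.329]
```

View pics/c1.png

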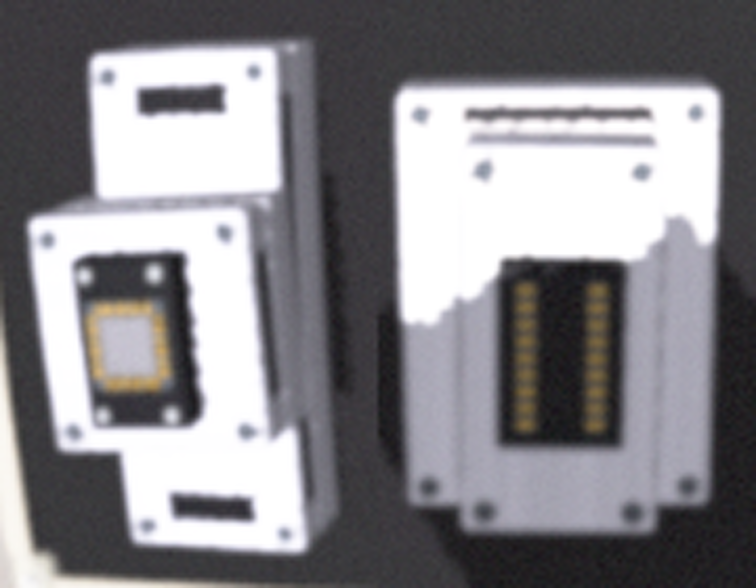

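Run:
```python
from h import *
s=read_state(); print(s["eef_pos"],s["tool_rot"]);print(*goto((497,88,36),-.369))
```

```text
[495.523  90.27  201.514] [-3.141 -0.    -0.365]
[0.002 0.002 0.166] 0.003588273421084809
```

Request:
{"op": "move_arm", "data": {
  "series": [
    [[0.002,0.002,0.03],0.004],
    [[0.002,0.002,0.06],0.004],
    [[0.002,0.002,0.09],0.004],
    [[0.002,0.002,0.115],0.004],
    [[0.002,0.002,0.115],0.004]
  ],
  "claw": 0.75
}}

```text
clock: 2.75
eef_pos: [495.4, 85.7, 85.5]
tool_rot: [3.14, 0.003, -0.372]
force: [0.3, 0.2, 0.1]
width: 64.1
```

Run:
```python
from h import *
s=read_state(); print(s["eef_pos"],s["tool_rot"],s["qd"]);print(*goto((497,88,36),-.369))
```

```text
[495.447  85.676  85.498] [ 3.14   0.003 -0.372] [-0.009 -0.039  0.008 -0.025  0.001  0.02  -0.004]
[ 0.001 -0.003  0.049] -0.002831836784831676
```

Request:
{"op": "move_arm", "data": {
  "series": [
    [[0.001,-0.002,0.02],0],
    [[0.001,-0.002,0.036],0],
    [[0.001,-0.002,0.046],0],
    [[0.001,-0.002,0.05],0],
    [[0.001,-0.002,0.05],0]
  ]
}}

```text
clock: 3.38
eef_pos: [497.0, 87.1, 35.6]
tool_rot: [3.14, 0.003, -0.372]
force: [-0.4, -0.3, 0.6]
width: 63.9
```

Request:
{"op": "move_arm", "data": {
  "series": [
    [[0,0,0],0],
    [[0,0,0],0],
    [[0,0,0],0],
    [[0,0,0],0],
    [[0,0,0],0]
  ],
  "claw": 0
}}

```text
clock: 4.0
eef_pos: [497.4, 87.3, 36.3]
tool_rot: [3.14, 0.002, -0.372]
force: [-0.7, 0.4, 6.2]
width: 37.0
```

Run:
```python
from h import *
s=read_state(); print(s["eef_pos"],s["tool_rot"],s["force"],s["width"])
```

```text
[497.42   87.269  36.282] [ 3.14   0.002 -0.372] [-0.736  0.396  6.166] 36.999009372609805
```

Request:
{"op": "move_arm", "data": {
  "series": [
    [[0,0,-0.006],0],
    [[0,0,-0.014],0],
    [[0,0,-0.04],0],
    [[0,0,-0.08],0],
    [[0,0,-0.125],0]
  ]
}}

```text
clock: 4.62
eef_pos: [497.1, 87.2, 162.5]
tool_rot: [3.14, 0.003, -0.372]
force: [0.9, 0.6, -1.7]
width: 36.8
```

Run:
```python
from h import *
s=read_state(); print(s["eef_pos"],s["tool_rot"],s["force"],s["width"]);print(*goto((621,-274,160),0)); print(*goto((535,20,160),-.372))
```

```text
[497.059  87.209 162.464] [ 3.14   0.003 -0.372] [ 0.941  0.553 -1.699] 36.778762597558604
[0.247 0.291 0.002] -0.3718061215063446
[0.06  0.049 0.002] 0.00019387849365548604
```

Request:
{"op": "move_arm", "data": {
  "series": [
    [[0.025,0.03,0.0],0],
    [[0.058,0.068,0.0],0],
    [[0.09,0.106,0],0],
    [[0.122,0.144,0],0],
    [[0.154,0.182,0],0]
  ]
}}

```text
clock: 5.25
eef_pos: [574.5, -139.8, 162.8]
tool_rot: [3.14, 0.003, -0.372]
force: [0.8, 0.2, -0.5]
width: 37.0
```

Request:
{"op": "move_arm", "data": {
  "series": [
    [[0.032,0.038,0],-0.12],
    [[0.062,0.073,0],-0.24],
    [[0.085,0.1,0],-0.34],
    [[0.093,0.109,0],-0.372],
    [[0.093,0.109,0],-0.372]
  ]
}}

```text
clock: 5.88
eef_pos: [620.9, -276.5, 162.6]
tool_rot: [3.14, 0.004, -0.002]
force: [-0.3, 0.4, -0.9]
width: 36.8
```

Request:
{"op": "move_arm", "data": {
  "series": [
    [[0,0,0],0],
    [[0,0,0],0]
  ]
}}

```text
clock: 6.12
eef_pos: [620.8, -275.3, 162.7]
tool_rot: [3.141, 0.004, -0.001]
force: [0.5, -0.5, -1.6]
width: 37.1
```

Run:
```python
from h import *
s=read_state(); T=toolT(s); I=get_image("wrist"); np.save("T2.npy",T)
print(s["eef_pos"],s["tool_rot"],s["qd"],s["width"],s["qpos"]); cv2.imwrite("pics/w2.png",I)
b,g,r=[I[...,i].astype(int) for i in range(3)]
m=((b-r>12)&(abs(b-g)<25)&(b>90)).astype(np.uint8)*255
m=cv2.morphologyEx(m,cv2.MORPH_CLOSE,np.ones((9,9)))
for q in rects("wrist",m,8,T): print(*q)
```

```text
[ 620.794 -275.301  162.742] [ 3.141  0.004 -0.001] [ 0.     0.002  0.    -0.006  0.002 -0.     0.002] 37.079829964066306 [ 0.383  0.744 -0.015  1.489  0.015  0.912 -1.209]
[ 430.634 -322.099] 29.29580307006836 29.02982521057129 1.345001412195019 [359.193 396.325]
[ 498.059 -125.546] 64.3638687133789 39.38300323486328 -1.4109472728978336 [168.035 339.041]
[ 584.369 -274.166] 92.14427185058594 42.76084518432617 1.5691772580101828 [303.873 256.707]
[ 649.787 -273.272] 52.150428771972656 38.92498016357422 -1.5541540958237476 [312.372 185.636]
[ 622.495 -101.089] 125.73854064941406 61.22062301635742 0.0035214505758845898 [123.87  217.917]
```

View pics/w2.png

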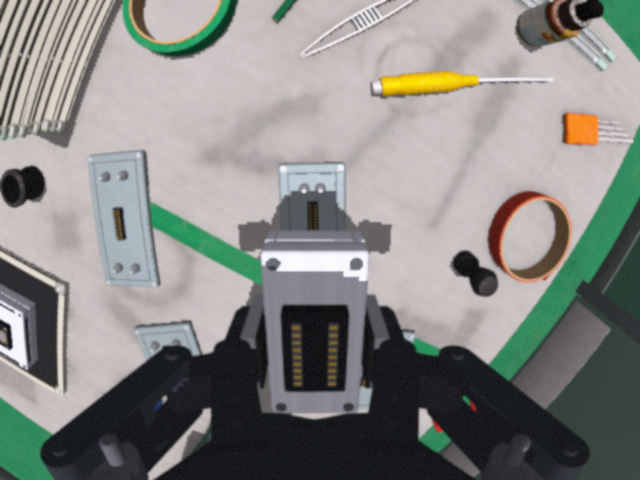

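```bash
cat >> h.py <<'E'
def dockmask(I,lo=90):
    b,g,r=[I[...,i].astype(int) for i in range(3)]
    return cv2.morphologyEx(((b-r>12)&(abs(b-g)<25)&(b>lo)).astype(np.uint8)*255,cv2.MORPH_CLOSE,np.ones((9,9)))
def heldsock(I,T,off):
    "centre of the held adapter's socket in tool axes; off = adapter underside below TCP"
    g=I.max(2); k=np.zeros(g.shape,np.uint8); y0,y1,x0,x1=295,398,277,353; k[y0:y1,x0:x1]=(g[y0:y1,x0:x1]<95)*255
    k=cv2.morphologyEx(cv2.morphologyEx(k,cv2.MORPH_OPEN,np.ones((5,5))),cv2.MORPH_CLOSE,np.ones((15,15)))
    for q in rects("wrist",k,T[2,3]+34-off,T,1500):
        p=T[:3,:3].T@(np.r_[q[0],T[2,3]]-T[:3,3]); print("sock tool",p[:2],"size",q[1:3],"yaw",q[3],"tool yaw",R.from_matrix(T[:3,:3]).as_euler("xyz")[2],q[4])
E
python3 - <<'E'
from h import *
T=np.load("T2.npy"); I=cv2.imread("pics/w2.png"); heldsock(I,T,3.3)
m=dockmask(I); k=np.zeros_like(m); k[150:232,270:355]=m[150:232,270:355]
c=max(cv2.findContours(k,0,1)[0],key=cv2.contourArea)[:,0].astype(float); w=plane("wrist",c,8,T)
print("far x",np.percentile(w[:,0],[70,85,97]), "y",w[:,1].min(),w[:,1].max())
# edges at rows 170..215
for row in (172,180,190,215):
    xs=np.where(k[row]>0)[0]; print(plane("wrist",[(xs[0],row),(xs[-1],row)],8,T)[:,1])
E
```

```text
sock tool [ 2.438 -0.057] size (38.586280822753906, 23.581449508666992) yaw -0.0010688597035033022 tool yaw -0.001370187313627813 [314.357 346.955]
far x [662.299 668.625 669.426] y -299.6395779258287 -246.99809676986922
[-247.014 -299.144]
[-247.692 -299.24 ]
[-247.516 -299.371]
[-257.757 -264.348]
```

Run:
```python
from h import *
print(*goto((621.8,-273.6,50),-.0))
```

```text
[ 0.001 -0.002  0.113] -0.0013137180173181662
```

Request:
{"op": "move_arm", "data": {
  "series": [
    [[0.001,-0.002,0.03],0],
    [[0.001,-0.002,0.065],0],
    [[0.001,-0.002,0.095],0],
    [[0.001,-0.002,0.113],0],
    [[0.001,-0.002,0.113],0]
  ]
}}

```text
clock: 6.8
eef_pos: [620.7, -272.8, 48.6]
tool_rot: [-3.141, 0.006, -0.001]
force: [0.2, -0.7, -1.6]
width: 36.9
```

Request:
{"op": "move_arm", "data": {
  "series": [
    [[0,0,0.015],0],
    [[0,0,0.025],0],
    [[0,0,0.03],0],
    [[0,0,0.034],0],
    [[0,0,0.034],0]
  ]
}}

```text
clock: 7.42
eef_pos: [620.4, -272.8, 14.5]
tool_rot: [-3.141, 0.007, -0.001]
force: [0.0, 0.4, -0.5]
width: 36.4
```

Run:
```python
from h import *
s=read_state(); print(s["eef_pos"],s["tool_rot"],s["force"],s["torque"],s["width"]);print(*goto((621.8,-273.6,11.3),0))
```

```text
[ 620.369 -272.759   14.482] [-3.141  0.007 -0.001] [ 0.001  0.409 -0.527] [-0.006 -0.026 -0.011] 36.370010499710304
[0.001 0.001 0.003] -0.0009468559588710068
```

Request:
{"op": "move_arm", "data": {
  "series": [
    [[0.001,0.0005,0.0015],0],
    [[0.001,0.0005,0.003],0],
    [[0.001,0.0005,0.0035],0],
    [[0.001,0.0005,0.0035],0]
  ]
}}

```text
clock: 7.92
eef_pos: [621.5, -273.3, 11.3]
tool_rot: [-3.141, 0.006, -0.001]
force: [0.1, 1.0, 1.6]
width: 36.9
```

Run:
```python
from h import *
s=read_state(); print(s["eef_pos"],s["tool_rot"],s["force"],s["torque"],s["width"])
```

```text
[ 621.514 -273.343   11.29 ] [-3.141  0.006 -0.001] [0.114 0.968 1.619] [0.008 0.032 0.068] 36.86681791797415
```

Request:
{"op": "move_arm", "data": {
  "series": [
    [[0,0,0],0],
    [[0,0,0],0],
    [[0,0,-0.015],0],
    [[0,0,-0.045],0],
    [[0,0,-0.09],0]
  ],
  "claw": 0.75
}}

```text
clock: 8.55
eef_pos: [621.3, -273.1, 102.0]
tool_rot: [-3.141, 0.008, -0.001]
force: [0.6, -1.3, 0.5]
width: 64.4
```

Request:
{"op": "move_arm", "data": {
  "series": [
    [[-0.012,-0.035,-0.04],0],
    [[-0.027,-0.08,-0.08],0],
    [[-0.044,-0.13,-0.1],0],
    [[-0.061,-0.18,-0.1],0],
    [[-0.079,-0.23,-0.1],0]
  ]
}}

```text
clock: 9.18
eef_pos: [543.2, -41.5, 204.6]
tool_rot: [-3.141, 0.005, -0.001]
force: [0.2, 0.3, -0.4]
width: 63.9
```

Request:
{"op": "move_arm", "data": {
  "series": [
    [[-0.017,-0.049,0],0.12],
    [[-0.032,-0.093,0],0.24],
    [[-0.044,-0.125,0],0.34],
    [[-0.0475,-0.135,0],0.369],
    [[-0.0475,-0.135,0],0.369]
  ],
  "claw": 1
}}

```text
clock: 9.8
eef_pos: [495.9, 94.8, 205.9]
tool_rot: [-3.141, 0.004, -0.367]
force: [0.3, 0.7, 0.3]
width: 85.4
```

Request:
{"op": "move_arm", "data": {
  "series": [
    [[0,0,0],0],
    [[0,0,0],0]
  ]
}}

```text
clock: 10.05
eef_pos: [496.3, 93.9, 206.2]
tool_rot: [-3.141, 0.003, -0.368]
force: [0.3, -0.0, 0.1]
width: 85.3
```

Run:
```python
from h import *
s=read_state(); T=toolT(s); I=get_image("wrist"); np.save("T3.npy",T); cv2.imwrite("pics/w3.png",I)
t=get_image("top"); cv2.imwrite("pics/top3.png",t)
print(s["eef_pos"],s["tool_rot"],s["force"],s["qd"],s["width"])
g=I.max(2)
k=np.zeros(g.shape,np.uint8); k[180:262,290:355]=(g[180:262,290:355]<90)*255
k=cv2.morphologyEx(cv2.morphologyEx(k,cv2.MORPH_OPEN,np.ones((3,3))),cv2.MORPH_CLOSE,np.ones((9,9)))
for q in rects("wrist",k,41,T,60): print("sock",*q)
gm=I.min(2); k=np.zeros(g.shape,np.uint8); k[130:285,260:385]=(gm[130:285,260:385]>105)*255
k=cv2.morphologyEx(k,cv2.MORPH_OPEN,np.ones((5,5)))
for q in rects("wrist",k,33,T,600): print("frame",*q)
v=np.hstack([cv2.resize(I[100:300,60:400],(425,250)),cv2.resize(t[190:310,310:460],(313,250))]); cv2.imwrite("pics/v3.png",v)
```

```text
[496.302  93.875 206.202] [-3.141  0.003 -0.368] [ 0.279 -0.022  0.15 ] [-0.     0.005 -0.003  0.004 -0.     0.    -0.001] 85.27992060077973
sock [461.736 100.674] 56.861576080322266 8.535102844238281 1.2017670213906333 [322.678 258.301]
sock [499.855  89.088] 34.222476959228516 22.21379852294922 -0.35588980121803043 [319.559 212.915]
frame [501.225  88.639] 89.3116683959961 65.5531005859375 -0.36865792759025184 [319.116 207.398]
```

View pics/v3.png

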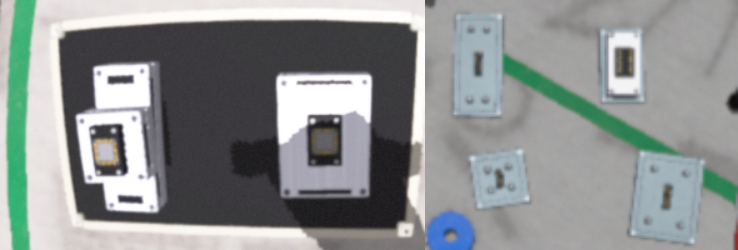

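Run:
```python
from h import *
print(*goto((499.3,88.8,9.5),-.369))
```

```text
[0.006 0.004 0.196] 0.0005476683457441567
```

Request:
{"op": "move_arm", "data": {
  "series": [
    [[0.005,0.004,0.03],0],
    [[0.005,0.004,0.07],0],
    [[0.005,0.004,0.11],0],
    [[0.005,0.004,0.145],0],
    [[0.005,0.004,0.145],0]
  ]
}}

```text
clock: 10.78
eef_pos: [497.0, 87.9, 59.0]
tool_rot: [3.139, 0.008, -0.369]
force: [-0.3, 0.3, -0.8]
width: 85.7
```

Run:
```python
from h import *
s=read_state(); print(s["eef_pos"],s["qd"]);print(*goto((499.3,88.8,9.5),-.369))
```

```text
[496.999  87.921  58.965] [-0.005 -0.062  0.01  -0.026  0.003  0.027 -0.003]
[ 0.002 -0.002  0.049] -7.595729736165069e-05
```

Request:
{"op": "move_arm", "data": {
  "series": [
    [[0.002,-0.001,0.02],0],
    [[0.002,-0.001,0.036],0],
    [[0.002,-0.001,0.046],0],
    [[0.002,-0.001,0.049],0],
    [[0.002,-0.001,0.049],0]
  ]
}}

```text
clock: 11.4
eef_pos: [498.9, 88.2, 10.2]
tool_rot: [3.139, 0.008, -0.369]
force: [-0.8, -0.6, -1.1]
width: 85.5
```

Request:
{"op": "move_arm", "data": {
  "series": [
    [[0,0,0],0],
    [[0,0,0],0],
    [[0,0,0],0],
    [[0,0,0],0],
    [[0,0,0],0]
  ],
  "claw": 0
}}

```text
clock: 12.02
eef_pos: [499.3, 88.3, 11.1]
tool_rot: [3.14, 0.007, -0.369]
force: [-0.5, 0.1, 6.2]
width: 63.0
```

Run:
```python
from h import *
s=read_state(); print(s["eef_pos"],s["tool_rot"],s["force"],s["width"])
```

```text
[499.331  88.288  11.073] [ 3.14   0.007 -0.369] [-0.515  0.082  6.186] 62.9551771743165
```

Request:
{"op": "move_arm", "data": {
  "series": [
    [[0,0,-0.006],0],
    [[0,0,-0.02],0],
    [[0,0,-0.06],0],
    [[0,0,-0.11],0],
    [[0,0,-0.16],0]
  ]
}}

```text
clock: 12.65
eef_pos: [500.1, 88.1, 173.3]
tool_rot: [3.14, 0.007, -0.369]
force: [1.3, 1.5, -3.5]
width: 62.6
```

Request:
{"op": "move_arm", "data": {
  "series": [
    [[0.007,0.025,0],0],
    [[0.018,0.065,0],0],
    [[0.032,0.11,0],0],
    [[0.046,0.16,0],0],
    [[0.06,0.21,0],0]
  ]
}}

```text
clock: 13.28
eef_pos: [479.9, -130.9, 174.2]
tool_rot: [3.14, 0.006, -0.369]
force: [0.8, -0.6, -2.9]
width: 62.3
```

Request:
{"op": "move_arm", "data": {
  "series": [
    [[0.014,0.05,0],-0.08],
    [[0.028,0.1,0],-0.16],
    [[0.042,0.148,0],-0.23],
    [[0.055,0.192,0],-0.249],
    [[0.055,0.192,0],-0.249]
  ]
}}

```text
clock: 13.9
eef_pos: [460.0, -335.1, 174.9]
tool_rot: [3.138, 0.006, -0.127]
force: [0.9, 0.5, -2.7]
width: 62.6
```

Request:
{"op": "move_arm", "data": {
  "series": [
    [[0,0,0],0],
    [[0,0,0],0]
  ]
}}

```text
clock: 14.15
eef_pos: [460.1, -334.1, 175.2]
tool_rot: [3.138, 0.006, -0.126]
force: [0.2, 0.5, -1.5]
width: 62.8
```

Run:
```python
from h import *
s=read_state(); T=toolT(s); I=get_image("wrist"); np.save("T4.npy",T); cv2.imwrite("pics/w4.png",I)
print(s["eef_pos"],s["tool_rot"],s["force"],s["qd"],s["width"],s["qpos"])
heldsock(I,T,4)
for q in rects("wrist",dockmask(I),8,T): print(*q)
```

```text
[ 460.064 -334.133  175.242] [ 3.138  0.006 -0.126] [ 0.248  0.486 -1.478] [-0.008  0.001 -0.007  0.001 -0.005 -0.001 -0.   ] 62.83161068805116 [ 0.577  0.582 -0.004  1.804  0.011  0.76  -1.13 ]
sock tool [ 2.816 -0.295] size (38.678680419921875, 23.50048828125) yaw -0.11871067190639105 tool yaw -0.12592174696685499 [314.469 345.555]
[106.867 -36.116] 89.64398193359375 41.65171813964844 -0.7044915292179228 [147.    470.821]
[416.663 -80.225] 55.6159782409668 46.19929122924805 0.3575933587883269 [ 83.368 288.135]
[ 327.099 -326.993] 191.129638671875 172.04981994628906 -0.26102374213166385 [318.791 333.958]
[ 483.023 -128.243] 65.13664245605469 64.0234375 -1.4168904664102384 [102.316 222.349]
[ 471.322 -334.767] 154.7109375 88.85564422607422 1.4636260639982004 [312.017 212.32 ]
[ 621.143 -101.871] 125.50004577636719 62.4678955078125 -0.0015503592285896284 [55.975 92.745]
[ 617.272 -274.599] 79.33309173583984 52.82761764526367 0.016908778026157572 [231.868  57.653]
```

View pics/w4.png

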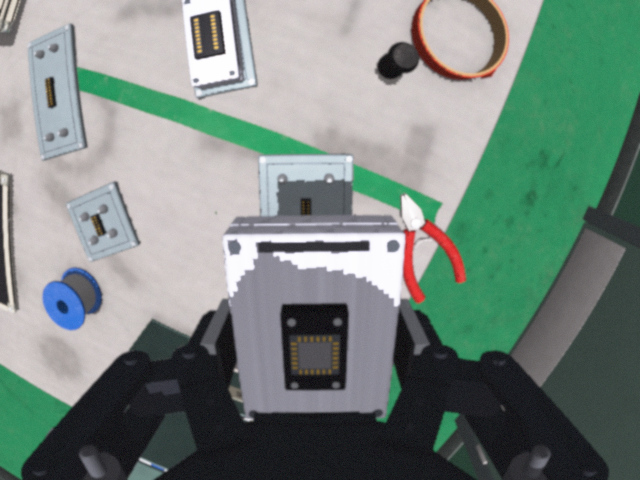

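Run:
```python
from h import *
T=np.load("T4.npy"); I=cv2.imread("pics/w4.png")
m=dockmask(I); k=np.zeros_like(m); k[140:214,250:365]=m[140:214,250:365]
c=max(cv2.findContours(k,0,1)[0],key=cv2.contourArea)[:,0].astype(float); w=plane("wrist",c,8,T)
a=-.122; u=np.array([np.cos(a),np.sin(a)]); n=np.array([-np.sin(a),np.cos(a)])
W=w[:,:2]; far=(W@u); print(np.percentile(far,[80,90,97]))
L,Rr=[],[]
for row in range(165,210,5):
    xs=np.where(k[row]>0)[0]; p=plane("wrist",[(xs[0],row),(xs[-1],row)],8,T)[:,:2]; L.append(p[0]);Rr.append(p[1]); print(p[0]@n,p[1]@n)
tops=[(x,np.where(k[:,x]>0)[0][0]) for x in range(268,350,6)]
p=plane("wrist",tops,8,T)[:,:2]; f=np.polyfit(p[:,1],p[:,0],1); print("yaw from far edge",-np.arctan(f[0]),"far",(p@u).mean())
e=(p@u).mean()
print("dock centre", u*(e+.5-52)+n*np.mean([np.array(L)@n,np.array(Rr)@n]))
```

```text
[550.876 551.769 552.123]
-229.8513177378765 -308.34600391792014
-229.7164117288143 -308.4122622883385
-229.5753411785213 -308.48268002600446
-230.2820975440577 -307.71095625060906
-230.130967303286 -307.7873544254251
-229.97350554067916 -307.8679608826186
-229.80960613474937 -296.88655493270215
-229.63915633746814 -296.93896191061293
-230.32938564029007 -288.4613299584581
yaw from far edge -0.14142900330154545 far 551.6651854668833
dock centre [ 463.994 -325.565]
```

Run:
```python
from h import *
s=read_state();print(s["eef_pos"],s["tool_rot"]);print(*goto((461.8,-327.8,50),-.121))
```

```text
[ 460.288 -333.909  175.178] [ 3.138  0.006 -0.125]
[ 0.002 -0.007  0.125] -0.0044326634672038345
```

Request:
{"op": "move_arm", "data": {
  "series": [
    [[0.001,-0.006,0.03],-0.004],
    [[0.001,-0.006,0.07],-0.004],
    [[0.001,-0.006,0.105],-0.004],
    [[0.001,-0.006,0.125],-0.004],
    [[0.001,-0.006,0.125],-0.004]
  ]
}}

```text
clock: 14.82
eef_pos: [460.6, -326.6, 48.9]
tool_rot: [3.14, 0.009, -0.12]
force: [-0.5, -0.3, -1.4]
width: 62.8
```

Run:
```python
from h import *
s=read_state();print(s["eef_pos"],s["tool_rot"]);print(*goto((461.8,-327.8,15.5),-.121))
```

```text
[ 460.579 -326.601   48.871] [ 3.14   0.009 -0.12 ]
[0.002 0.001 0.033] 0.0013123627969562346
```

Request:
{"op": "move_arm", "data": {
  "series": [
    [[0.001,0.001,0.012],0],
    [[0.001,0.001,0.02],0],
    [[0.001,0.001,0.027],0],
    [[0.001,0.001,0.033],0],
    [[0.001,0.001,0.033],0]
  ]
}}

```text
clock: 15.45
eef_pos: [460.8, -327.6, 15.5]
tool_rot: [3.141, 0.01, -0.12]
force: [-0.6, 0.1, -1.7]
width: 62.4
```

Run:
```python
from h import *
s=read_state();print(s["eef_pos"],s["tool_rot"],s["force"],s["torque"]);print(*goto((461.8,-327.8,11.5),-.121))
```

```text
[ 460.842 -327.592   15.46 ] [ 3.141  0.01  -0.12 ] [-0.638  0.084 -1.715] [ 0.045 -0.027  0.021]
[0.001 0.    0.004] 0.001179815981358301
```

Request:
{"op": "move_arm", "data": {
  "series": [
    [[0.001,0,0.002],0],
    [[0.001,0,0.0035],0],
    [[0.001,0,0.004],0],
    [[0.001,0,0.004],0],
    [[0.001,0,0.004],0]
  ]
}}

```text
clock: 16.08
eef_pos: [462.0, -327.8, 11.9]
tool_rot: [3.14, 0.01, -0.12]
force: [-0.4, 1.1, 5.2]
width: 62.4
```

Request:
{"op": "move_arm", "data": {
  "series": [
    [[0,0,0],0],
    [[0,0,0],0],
    [[0,0,-0.02],0],
    [[0,0,-0.06],0],
    [[0,0,-0.11],0]
  ],
  "claw": 1
}}

```text
clock: 16.7
eef_pos: [462.3, -327.4, 122.1]
tool_rot: [3.141, 0.012, -0.12]
force: [0.4, 0.1, 0.1]
width: 85.5
```

Request:
{"op": "move_arm", "data": {
  "series": [
    [[0.001,-0.03,-0.04],0],
    [[0.003,-0.08,-0.08],0],
    [[0.005,-0.13,-0.08],0],
    [[0.007,-0.185,-0.08],0],
    [[0.01,-0.24,-0.08],0]
  ]
}}

```text
clock: 17.32
eef_pos: [502.0, -88.8, 202.0]
tool_rot: [3.141, 0.011, -0.12]
force: [0.4, 0.5, -0.3]
width: 85.6
```

Request:
{"op": "move_arm", "data": {
  "series": [
    [[0.002,-0.055,0],0],
    [[0.004,-0.11,0],0],
    [[0.006,-0.165,0],0],
    [[0.008,-0.22,0],0],
    [[0.01,-0.26,0],0]
  ]
}}

```text
clock: 17.95
eef_pos: [543.0, 171.2, 201.7]
tool_rot: [-3.141, 0.011, -0.118]
force: [0.4, -0.5, -0.5]
width: 85.0
```

Request:
{"op": "move_arm", "data": {
  "series": [
    [[0.003,-0.04,0],0.12],
    [[0.005,-0.059,0],0.24],
    [[0.005,-0.059,0],0.24],
    [[0.005,-0.059,0],0.24],
    [[0.005,-0.059,0],0.24]
  ],
  "claw": 0.85
}}

```text
clock: 18.58
eef_pos: [555.0, 227.4, 201.7]
tool_rot: [3.139, 0.011, -0.359]
force: [0.7, -0.1, 0.0]
width: 72.7
```

Run:
```python
from h import *
s=read_state(); T=toolT(s); I=get_image("wrist"); np.save("T5.npy",T); cv2.imwrite("pics/w5.png",I)
t=get_image("top"); cv2.imwrite("pics/top5.png",t)
print(s["eef_pos"],s["tool_rot"],s["force"],s["qd"],s["width"],s["qpos"])
cv2.imwrite("pics/v5.png",np.hstack([cv2.resize(I[100:300,200:460],(520,400)),cv2.resize(t[240:320,400:455],(275,400))]))
```

```text
[554.986 227.35  201.747] [ 3.139  0.011 -0.359] [ 0.678 -0.124  0.035] [-0.001 -0.001 -0.005 -0.006 -0.002 -0.001 -0.008] 72.69213614965115 [-0.473  0.594  0.066  1.687 -0.055  0.872 -2.313]
```

View pics/v5.png

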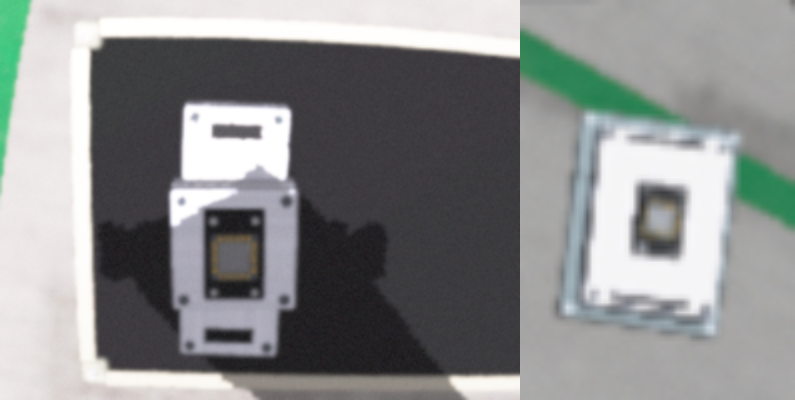

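Run:
```python
from h import *
s=read_state(); T=np.load("T5.npy"); I=cv2.imread("pics/w5.png"); g=I.max(2)
k=np.zeros(g.shape,np.uint8); k[196:255,295:340]=(g[196:255,295:340]<80)*255
k=cv2.morphologyEx(cv2.morphologyEx(k,cv2.MORPH_OPEN,np.ones((3,3))),cv2.MORPH_CLOSE,np.ones((15,15)))
for q in rects("wrist",k,67,T,60): print("sock",*q)
k=np.zeros(g.shape,np.uint8); k[194:254,270:370]=(I.min(2)[194:254,270:370]>85)*255
k=cv2.morphologyEx(k,cv2.MORPH_OPEN,np.ones((5,5)))
for q in rects("wrist",k,59,T,300): print("frame",*q)
for n,x in (("sq",(554,223,36)),): print(*goto(x,-.365))
```

```text
sock [554.62 225.56] 34.75703430175781 21.916950225830078 -0.36004060409302796 [316.679 225.766]
frame [554.68  226.056] 50.924583435058594 48.997032165527344 1.2117544081106484 [317.677 221.724]
[0.003 0.004 0.166] 0.005919316928470142
```

Run:
```python
from h import *
print(*goto((553.2,225.4,80),-.36))
```

```text
[0.    0.003 0.122] 0.0009193169284702485
```

Request:
{"op": "move_arm", "data": {
  "series": [
    [[0,0.002,0.03],0],
    [[0,0.002,0.065],0],
    [[0,0.002,0.1],0],
    [[0,0.002,0.12],0],
    [[0,0.002,0.12],0]
  ]
}}

```text
clock: 19.3
eef_pos: [551.9, 225.1, 80.5]
tool_rot: [3.137, 0.014, -0.36]
force: [-0.9, 0.1, 0.3]
width: 72.6
```

Run:
```python
from h import *
print(*goto((553.2,225.4,35.5),-.36))
```

```text
[ 0.002 -0.001  0.045] 0.0004522689182282491
```

Request:
{"op": "move_arm", "data": {
  "series": [
    [[0.001,0,0.018],0],
    [[0.001,0,0.034],0],
    [[0.001,0,0.042],0],
    [[0.001,0,0.045],0],
    [[0.001,0,0.045],0]
  ]
}}

```text
clock: 19.92
eef_pos: [552.3, 224.8, 35.5]
tool_rot: [3.137, 0.013, -0.36]
force: [-1.3, 0.6, -0.7]
width: 72.4
```

Request:
{"op": "move_arm", "data": {
  "series": [
    [[0,0,0],0],
    [[0,0,0],0],
    [[0,0,0],0],
    [[0,0,0],0],
    [[0,0,0],0]
  ],
  "claw": 0
}}

```text
clock: 20.55
eef_pos: [552.9, 225.2, 36.4]
tool_rot: [3.138, 0.012, -0.359]
force: [-0.5, 0.1, 7.0]
width: 48.9
```

Run:
```python
from h import *
s=read_state(); print(s["eef_pos"],s["tool_rot"],s["force"],s["width"])
s["eef_pos"]=s["eef_pos"]+[0,0,125]
print(*goto((480,-127,160),.157,s),goto((480,-127,160),.157-np.pi/2,s)[1],s["qpos"][6])
```

```text
[552.858 225.152  36.356] [ 3.138  0.012 -0.359] [-0.512  0.085  7.009] 48.894875914223974
[0.056 0.355 0.002] -0.5164776196415641 1.0543187071533326 -2.2962640914091805
```

Request:
{"op": "move_arm", "data": {
  "series": [
    [[0,0,-0.006],0],
    [[0,0,-0.014],0],
    [[0,0,-0.04],0],
    [[0,0,-0.085],0],
    [[0,0,-0.13],0]
  ]
}}

```text
clock: 21.18
eef_pos: [554.2, 224.8, 167.6]
tool_rot: [3.137, 0.013, -0.359]
force: [0.1, -0.4, -2.0]
width: 48.5
```

Request:
{"op": "move_arm", "data": {
  "series": [
    [[0.005,0.03,0],0],
    [[0.012,0.075,0],0],
    [[0.019,0.12,0],0],
    [[0.027,0.17,0],0],
    [[0.035,0.22,0],0]
  ]
}}

```text
clock: 21.8
eef_pos: [509.0, 5.1, 168.5]
tool_rot: [3.137, 0.012, -0.359]
force: [1.2, -0.8, -1.6]
width: 49.1
```

Request:
{"op": "move_arm", "data": {
  "series": [
    [[0.007,0.045,0],-0.13],
    [[0.014,0.09,0],-0.26],
    [[0.02,0.125,0],-0.39],
    [[0.021,0.135,0],-0.516],
    [[0.021,0.135,0],-0.516]
  ]
}}

```text
clock: 22.42
eef_pos: [480.8, -129.9, 169.0]
tool_rot: [-3.139, 0.013, 0.153]
force: [-0.2, -0.1, -1.8]
width: 49.2
```

Request:
{"op": "move_arm", "data": {
  "series": [
    [[0,0,0],0],
    [[0,0,0],0]
  ]
}}

```text
clock: 22.68
eef_pos: [481.0, -129.0, 169.1]
tool_rot: [-3.139, 0.013, 0.153]
force: [-0.6, 0.0, -2.3]
width: 48.8
```

```bash
cat >> h.py <<'E'
def dockstrip(I,T,roi,a,half):
    "dock centre from its far strip: roi y0,y1,x0,x1; a = dock yaw; half length"
    y0,y1,x0,x1=roi; m=dockmask(I); k=np.zeros_like(m); k[y0:y1,x0:x1]=m[y0:y1,x0:x1]
    c=max(cv2.findContours(k,0,1)[0],key=cv2.contourArea)[:,0].astype(float); W=plane("wrist",c,8,T)[:,:2]
    u=np.array([np.cos(a),np.sin(a)]); n=np.array([-u[1],u[0]]); e=W@u; v=W@n
    near=e>e.max()-25; print("strip width",np.ptp(v[near]))
    h=[np.percentile(v[near],3),np.percentile(v[near],97)]; h=[v[near].min(),v[near].max()]
    print("dock", u*(np.percentile(e,95)-half)+n*np.mean(h))
E
python3 - <<'E'
from h import *
s=read_state(); T=toolT(s); I=get_image("wrist"); np.save("T6.npy",T); cv2.imwrite("pics/w6.png",I)
print(s["eef_pos"],s["tool_rot"],s["force"],s["qd"],s["width"],s["qpos"])
heldsock(I,T,3.3)
for q in rects("wrist",dockmask(I),8,T): print(*q)
dockstrip(I,T,(140,225,250,370),.157,33)
E
```

```text
[ 480.977 -128.972  169.11 ] [-3.139  0.013  0.153] [-0.618  0.047 -2.307] [-0.     0.002 -0.    -0.001  0.002  0.001  0.006] 48.80748134031654 [ 0.283  0.51  -0.113  1.987  0.093  0.663 -1.307]
sock tool [ 1.122 -1.147] size (42.76040267944336, 26.427478790283203) yaw 0.14755165789226998 tool yaw 0.1533945524614746 [312.618 351.85 ]
[ 379.65  -129.674] 171.903564453125 123.9043960571289 1.5454751243084777 [301.405 310.264]
[ 462.059 -334.054] 106.40709686279297 97.31400299072266 -0.11719200429477336 [504.635 265.157]
[ 483.8   -126.126] 64.24769592285156 63.671268463134766 -1.417880180295096 [314.061 214.383]
[ 623.023 -275.424] 89.86407470703125 59.444549560546875 0.021403898501777895 [495.025  90.489]
[612.188 -98.599] 107.55554962158203 59.40553283691406 0.0031825394003340878 [302.504  59.285]
strip width 64.03304088213528
dock [ 482.522 -126.306]
```

View pics/w6.png

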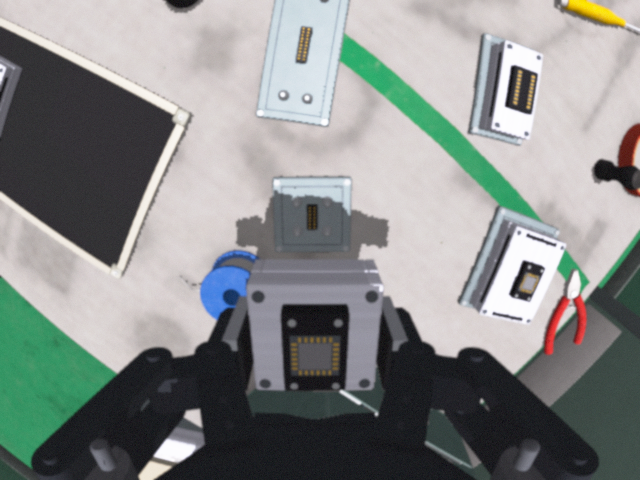

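Run:
```python
from h import *
T=np.load("T6.npy"); I=cv2.imread("pics/w6.png")
g=I.max(2); k=np.zeros(g.shape,np.uint8); k[295:387,282:347]=(g[295:387,282:347]<95)*255
k=cv2.morphologyEx(cv2.morphologyEx(k,cv2.MORPH_OPEN,np.ones((5,5))),cv2.MORPH_CLOSE,np.ones((15,15)))
for q in rects("wrist",k,T[2,3]+31,T,1000): print((T[:3,:3].T@(np.r_[q[0],T[2,3]]-T[:3,3]))[:2],q[1:])
t=cv2.imread("pics/top0.png").astype(int); b=(((t[...,0]-t[...,2])>90)).astype(np.uint8)*255; b[:,:300]=0
for z in (0,45):
    for q in rects("top",b,z,amin=150): print("spool",z,*q)
print(*goto((481.6,-126.6,50),.157))
```

```text
[4.388 0.287] (36.487823486328125, 23.381093978881836, np.float64(0.1553712980639879), array([314.359, 344.711]))
spool 0 [411.579 -68.101] 52.75992965698242 52.511993408203125 -1.5546650503266093 [321.721 302.721]
spool 45 [409.424 -69.441] 51.163368225097656 50.922935485839844 -1.55466413278439 [321.721 302.721]
[ 0.003 -0.002  0.119] -0.0033584380978000095
```

Request:
{"op": "move_arm", "data": {
  "series": [
    [[0.002,-0.002,0.03],-0.003],
    [[0.002,-0.002,0.07],-0.003],
    [[0.002,-0.002,0.1],-0.003],
    [[0.002,-0.002,0.119],-0.003],
    [[0.002,-0.002,0.119],-0.003]
  ]
}}

```text
clock: 23.35
eef_pos: [480.3, -125.8, 48.9]
tool_rot: [-3.138, 0.016, 0.157]
force: [0.4, 1.2, -1.5]
width: 48.5
```

Run:
```python
from h import *
s=read_state();print(s["eef_pos"],s["tool_rot"]);print(*goto((481.0,-126.6,15),.157))
```

```text
[ 480.302 -125.803   48.908] [-3.138  0.016  0.157]
[0.001 0.001 0.034] 0.00048652950697403163
```

Request:
{"op": "move_arm", "data": {
  "series": [
    [[0.001,0.001,0.012],0],
    [[0.001,0.001,0.02],0],
    [[0.001,0.001,0.027],0],
    [[0.001,0.001,0.034],0],
    [[0.001,0.001,0.034],0]
  ]
}}

```text
clock: 23.98
eef_pos: [480.5, -126.6, 14.4]
tool_rot: [-3.138, 0.017, 0.157]
force: [-0.1, -0.2, -2.2]
width: 48.9
```

Run:
```python
from h import *
s=read_state();print(s["eef_pos"],s["tool_rot"],s["force"],s["torque"]);print(*goto((481.0,-126.6,11.3),.157))
```

```text
[ 480.538 -126.589   14.43 ] [-3.138  0.017  0.157] [-0.127 -0.216 -2.239] [-0.033  0.024 -0.012]
[0.001 0.    0.003] 0.0003980191937169586
```

Request:
{"op": "move_arm", "data": {
  "series": [
    [[0.001,0,0.0015],0],
    [[0.001,0,0.003],0],
    [[0.001,0,0.0033],0],
    [[0.001,0,0.0033],0],
    [[0.001,0,0.0033],0]
  ]
}}

```text
clock: 24.6
eef_pos: [481.7, -126.4, 11.3]
tool_rot: [-3.138, 0.016, 0.157]
force: [0.1, 0.0, 1.2]
width: 48.4
```

Request:
{"op": "move_arm", "data": {
  "series": [
    [[0,0,0],0],
    [[0,0,0],0],
    [[0,0,-0.02],0],
    [[0,0,-0.06],0],
    [[0,0,-0.11],0]
  ],
  "claw": 0.8
}}

```text
clock: 25.22
eef_pos: [482.7, -126.4, 121.8]
tool_rot: [-3.137, 0.018, 0.158]
force: [0.4, -0.3, -0.5]
width: 68.2
```

Request:
{"op": "move_arm", "data": {
  "series": [
    [[0.011,-0.03,-0.04],0],
    [[0.028,-0.075,-0.08],0],
    [[0.045,-0.12,-0.08],0],
    [[0.062,-0.165,-0.08],0],
    [[0.079,-0.21,-0.08],0]
  ]
}}

```text
clock: 25.85
eef_pos: [529.3, 94.6, 201.5]
tool_rot: [-3.137, 0.018, 0.157]
force: [1.4, -0.9, 0.4]
width: 68.1
```

Request:
{"op": "move_arm", "data": {
  "series": [
    [[0.017,-0.045,0],0.14],
    [[0.034,-0.09,0],0.28],
    [[0.045,-0.12,0],0.42],
    [[0.048,-0.127,0],0.542],
    [[0.048,-0.127,0],0.542]
  ]
}}

```text
clock: 26.48
eef_pos: [556.3, 228.4, 200.8]
tool_rot: [3.135, 0.018, -0.382]
force: [0.0, -0.4, 0.3]
width: 68.6
```

Request:
{"op": "move_arm", "data": {
  "series": [
    [[0,0,0],0],
    [[0,0,0],0]
  ]
}}

```text
clock: 26.72
eef_pos: [556.2, 227.5, 200.8]
tool_rot: [3.135, 0.018, -0.382]
force: [0.2, 0.1, 0.3]
width: 68.3
```

Run:
```python
from h import *
s=read_state(); T=toolT(s); I=get_image("wrist"); np.save("T7.npy",T); cv2.imwrite("pics/w7.png",I)
t=get_image("top"); cv2.imwrite("pics/top7.png",t)
print(s["eef_pos"],s["tool_rot"],s["force"],s["qd"],s["width"],s["qpos"])
k=np.zeros(I.shape[:2],np.uint8); k[100:295,255:390]=(I.min(2)[100:295,255:390]>85)*255
k=cv2.morphologyEx(k,cv2.MORPH_OPEN,np.ones((5,5)))
for q in rects("wrist",k,33,T,600): print("frame",*q)
k=np.zeros(I.shape[:2],np.uint8); k[185:250,295:340]=(I.max(2)[185:250,295:340]<80)*255
k=cv2.morphologyEx(cv2.morphologyEx(k,cv2.MORPH_OPEN,np.ones((3,3))),cv2.MORPH_CLOSE,np.ones((15,15)))
for q in rects("wrist",k,41,T,60): print("sock",*q)
cv2.imwrite("pics/v7.png",np.hstack([cv2.resize(I[80:320,180:460],(467,400)),cv2.resize(t[240:320,310:376],(330,400))]))
```

```text
[556.232 227.498 200.792] [ 3.135  0.018 -0.382] [0.153 0.135 0.348] [ 0.    -0.002  0.    -0.003 -0.    -0.001 -0.004] 68.34093160112995 [-0.451  0.599  0.033  1.677 -0.035  0.884 -2.353]
frame [486.443 247.012] 126.14225006103516 8.91268539428711 1.1835486026895101 [322.    290.246]
frame [554.227 226.503] 114.24445343017578 46.02254867553711 -0.39645054356826426 [315.769 212.862]
frame [636.82  187.734] 110.42404174804688 17.798423767089844 1.1946625065506289 [322.435 109.666]
sock [553.628 226.674] 35.7567253112793 21.808597564697266 -0.39055723439202794 [315.744 219.287]
```

View pics/v7.png

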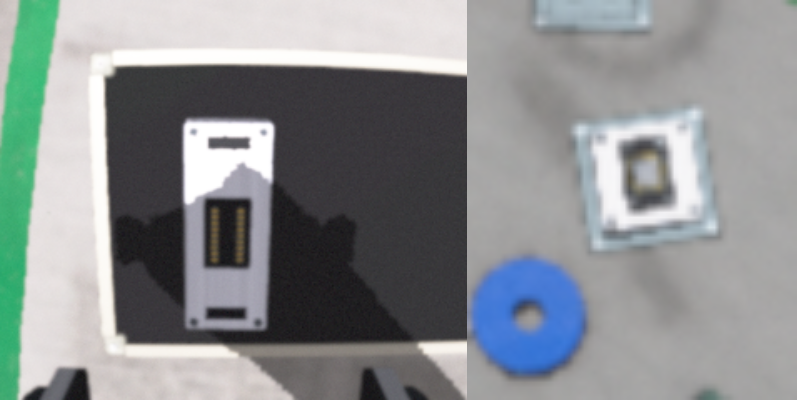

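Run:
```python
from h import *
print(*goto((552.6,227.0,60),-.392))
```

```text
[-0.001  0.001  0.141] 0.009757748165041047
```

Request:
{"op": "move_arm", "data": {
  "series": [
    [[-0.001,0.0,0.03],0.01],
    [[-0.001,0.0,0.07],0.01],
    [[-0.001,0.0,0.11],0.01],
    [[-0.001,0.0,0.14],0.01],
    [[-0.001,0.0,0.14],0.01]
  ]
}}

```text
clock: 27.45
eef_pos: [551.0, 227.0, 58.9]
tool_rot: [3.132, 0.021, -0.392]
force: [-0.1, -0.3, 0.2]
width: 68.7
```

Run:
```python
from h import *
s=read_state();print(s["eef_pos"],s["tool_rot"]);print(*goto((552.6,227.0,9.5),-.392))
```

```text
[551.045 227.043  58.925] [ 3.132  0.021 -0.392]
[ 0.003 -0.001  0.049] -0.00045547992991412656
```

Request:
{"op": "move_arm", "data": {
  "series": [
    [[0.002,-0.001,0.02],0],
    [[0.002,-0.001,0.036],0],
    [[0.002,-0.001,0.046],0],
    [[0.002,-0.001,0.049],0],
    [[0.002,-0.001,0.049],0]
  ]
}}

```text
clock: 28.08
eef_pos: [552.2, 227.2, 9.9]
tool_rot: [3.132, 0.021, -0.392]
force: [0.2, -1.1, -0.3]
width: 68.3
```

Request:
{"op": "move_arm", "data": {
  "series": [
    [[0,0,0],0],
    [[0,0,0],0],
    [[0,0,0],0],
    [[0,0,0],0],
    [[0,0,0],0]
  ],
  "claw": 0
}}

```text
clock: 28.7
eef_pos: [552.7, 227.4, 10.8]
tool_rot: [3.133, 0.02, -0.392]
force: [-0.7, -0.9, 6.2]
width: 42.6
```

Run:
```python
from h import *
s=read_state(); print(s["eef_pos"],s["tool_rot"],s["force"],s["width"])
s["eef_pos"]=s["eef_pos"]+[0,0,160]
print(*goto((615,-99,170),-.003,s))
```

```text
[552.728 227.429  10.798] [ 3.133  0.02  -0.392] [-0.687 -0.949  6.165] 42.59604690816477
[ 0.182  0.278 -0.   ] -0.38943868798920445
```

Request:
{"op": "move_arm", "data": {
  "series": [
    [[0,0,-0.006],0],
    [[0,0,-0.02],0],
    [[0,0,-0.06],0],
    [[0,0,-0.11],0],
    [[0,0,-0.16],0]
  ]
}}

```text
clock: 29.32
eef_pos: [556.0, 227.3, 172.8]
tool_rot: [3.132, 0.021, -0.393]
force: [1.8, 0.1, -2.7]
width: 42.9
```

Run:
```python
from h import *
print("base",plane("top",[(315,188),(245,148)],0)); print("top",plane("top",[(367,48),(313,151),(242,125),(300,18)],250))
s=read_state(); print(s["eef_pos"],s["tool_rot"],s["width"],s["force"]); print(*goto((615,-99,170),-.003))
```

```text
base [[705.946 -45.796   0.   ]
 [810.855 139.59    0.   ]]
top [[ 965.576 -166.311  250.   ]
 [ 726.762  -50.972  250.   ]
 [ 783.832  105.789  250.   ]
 [1035.984  -15.256  250.   ]]
[555.997 227.313 172.782] [ 3.132  0.021 -0.393] 42.941050316691374 [ 1.797  0.132 -2.74 ]
[0.179 0.279 0.002] -0.38952940058777186
```

Request:
{"op": "move_arm", "data": {
  "series": [
    [[0.016,0.024,0],0],
    [[0.039,0.06,0],0],
    [[0.063,0.097,0],0],
    [[0.087,0.135,0],0],
    [[0.112,0.174,0],0]
  ]
}}

```text
clock: 29.95
eef_pos: [592.9, 22.5, 172.8]
tool_rot: [3.133, 0.02, -0.392]
force: [0.3, 0.1, -2.6]
width: 43.4
```

Request:
{"op": "move_arm", "data": {
  "series": [
    [[0.024,0.038,0],-0.11],
    [[0.047,0.073,0],-0.22],
    [[0.062,0.097,0],-0.32],
    [[0.067,0.105,0],-0.39],
    [[0.067,0.105,0],-0.39]
  ]
}}

```text
clock: 30.58
eef_pos: [614.4, -101.5, 172.7]
tool_rot: [3.141, 0.022, -0.005]
force: [1.0, 0.5, -2.3]
width: 42.9
```

Request:
{"op": "move_arm", "data": {
  "series": [
    [[0,0,0],0],
    [[0,0,0],0]
  ]
}}

```text
clock: 30.82
eef_pos: [614.3, -100.6, 173.0]
tool_rot: [3.141, 0.022, -0.004]
force: [0.4, 0.6, -2.1]
width: 42.8
```

Run:
```python
from h import *
s=read_state(); T=toolT(s); I=get_image("wrist"); np.save("T8.npy",T); cv2.imwrite("pics/w8.png",I)
print(s["eef_pos"],s["tool_rot"],s["force"],s["qd"],s["width"],s["qpos"])
heldsock(I,T,3.8)
for q in rects("wrist",dockmask(I),8,T): print(*q)
```

```text
[ 614.339 -100.557  172.994] [ 3.141  0.022 -0.004] [ 0.421  0.557 -2.099] [-0.     0.002  0.001 -0.002 -0.    -0.001  0.002] 42.78993791157819 [ 0.17   0.664 -0.091  1.634  0.077  0.87  -1.527]
sock tool [2.861 0.031] size (38.705055236816406, 23.427453994750977) yaw -0.0031125695240301096 tool yaw -0.004356557012302087 [314.718 346.449]
[436.069 -69.917] 109.1907730102539 54.71241760253906 -0.1421920295537287 [278.931 381.318]
[ 483.202 -338.605] 101.31175231933594 70.38164520263672 1.4779416201218123 [519.061 325.105]
[ 481.061 -129.945] 178.33367919921875 53.95103073120117 0.040666544746915625 [349.508 323.271]
[549.327 -72.858] 59.50660705566406 34.52202224731445 -1.2379895741936688 [284.909 280.882]
[ 622.723 -274.609] 93.40607452392578 58.33204650878906 0.030539312941346885 [494.197 206.302]
[ 645.774 -105.774] 112.12030792236328 81.34532928466797 1.4754345202716117 [317.363 184.543]
```

View pics/w8.png

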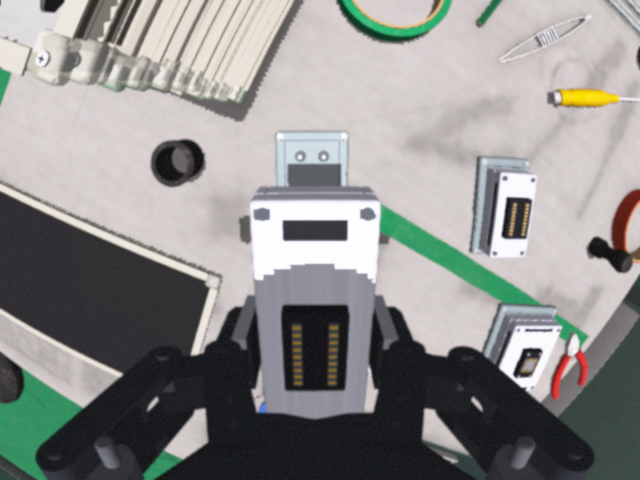

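Run:
```python
from h import *
T=np.load("T8.npy"); I=cv2.imread("pics/w8.png")
dockstrip(I,T,(120,183,265,358),-.003,64)
m=dockmask(I)
for row in (140,150,165,175):
    xs=np.where(m[row,265:358]>0)[0]+265; print(plane("wrist",[(xs[0],row),(xs[-1],row)],8,T)[:,1])
print(*goto((619.3,-100.3,50),-.003))
```

```text
strip width 58.32290846421283
dock [620.811 -98.371]
[ -69.58  -127.463]
[ -69.406 -127.546]
[ -69.944 -127.695]
[ -69.733 -126.979]
[ 0.008 -0.     0.123] -0.0011677385501140947
```

Run:
```python
from h import *
s=read_state();print(s["eef_pos"],s["tool_rot"]);print(*goto((619.0,-98.9,50),-.003,s))
```

```text
[ 614.38  -100.591  172.929] [ 3.141  0.022 -0.004]
[ 0.007 -0.002  0.123] -0.0011677385501140947
```

Request:
{"op": "move_arm", "data": {
  "series": [
    [[0.007,-0.002,0.03],0],
    [[0.007,-0.002,0.07],0],
    [[0.007,-0.002,0.105],0],
    [[0.007,-0.002,0.123],0],
    [[0.007,-0.002,0.123],0]
  ]
}}

```text
clock: 31.5
eef_pos: [617.9, -98.2, 48.8]
tool_rot: [3.141, 0.024, -0.004]
force: [-0.3, 1.2, -2.1]
width: 43.0
```

Run:
```python
from h import *
s=read_state();print(s["eef_pos"],s["tool_rot"]);print(*goto((619.0,-98.9,15),-.003))
```

```text
[617.948 -98.25   48.84 ] [ 3.141  0.024 -0.004]
[0.002 0.001 0.034] -0.0007735134022623935
```

Request:
{"op": "move_arm", "data": {
  "series": [
    [[0.002,0.001,0.012],0],
    [[0.002,0.001,0.02],0],
    [[0.002,0.001,0.027],0],
    [[0.002,0.001,0.033],0],
    [[0.002,0.001,0.033],0]
  ]
}}

```text
clock: 32.12
eef_pos: [618.8, -99.2, 15.4]
tool_rot: [3.141, 0.025, -0.004]
force: [0.2, 0.4, -1.7]
width: 42.9
```

Run:
```python
from h import *
s=read_state();print(s["eef_pos"],s["tool_rot"],s["force"],s["torque"]);print(*goto((619.0,-98.9,11.6),-.003))
```

```text
[618.787 -99.203  15.351] [ 3.141  0.025 -0.004] [ 0.166  0.437 -1.688] [ 0.012 -0.072  0.02 ]
[ 0.    -0.     0.004] -0.0007166285633319891
```

Engaged without force; lower fully, release, rise and move clear for a check.

Request:
{"op": "move_arm", "data": {
  "series": [
    [[0,0,0.002],0],
    [[0,0,0.0035],0],
    [[0,0,0.004],0],
    [[0,0,0.004],0],
    [[0,0,0.004],0]
  ]
}}

```text
clock: 32.75
eef_pos: [618.7, -99.3, 11.8]
tool_rot: [3.141, 0.025, -0.004]
force: [-2.3, 1.2, 3.7]
width: 43.2
```

Request:
{"op": "move_arm", "data": {
  "series": [
    [[0,0,0],0],
    [[0,0,0],0],
    [[0,0,-0.02],0],
    [[0,0,-0.06],0],
    [[0,0,-0.12],0]
  ],
  "claw": 0.8
}}

```text
clock: 33.38
eef_pos: [620.8, -99.1, 132.8]
tool_rot: [3.142, 0.027, -0.004]
force: [2.0, 0.7, 1.2]
width: 68.1
```

Request:
{"op": "move_arm", "data": {
  "series": [
    [[-0.01,0.02,-0.05],0],
    [[-0.03,0.05,-0.1],0],
    [[-0.06,0.08,-0.12],0],
    [[-0.08,0.08,-0.12],0],
    [[-0.08,0.08,-0.12],0]
  ]
}}

```text
clock: 34.0
eef_pos: [542.8, -179.5, 256.8]
tool_rot: [3.141, 0.026, -0.005]
force: [0.5, 0.7, -0.1]
width: 68.4
```

Request:
{"op": "move_arm", "data": {
  "series": [
    [[0,0,0],0],
    [[0,0,0],0]
  ]
}}

```text
clock: 34.25
eef_pos: [543.6, -179.0, 256.9]
tool_rot: [3.141, 0.025, -0.004]
force: [0.6, -0.9, -0.5]
width: 67.9
```

Run:
```python
from h import *
s=read_state(); T=toolT(s); I=get_image("wrist"); np.save("T9.npy",T); cv2.imwrite("pics/w9.png",I)
sc=get_image("scene"); cv2.imwrite("pics/sc9.png",sc)
print(s["eef_pos"],s["tool_rot"],s["force"])
cv2.imwrite("pics/v9.png",cv2.resize(sc[190:290,260:440],None,fx=4.4,fy=4.4,interpolation=cv2.INTER_CUBIC))
```

```text
[ 543.608 -178.956  256.949] [ 3.141  0.025 -0.004] [ 0.625 -0.908 -0.486]
```

View pics/w9.png

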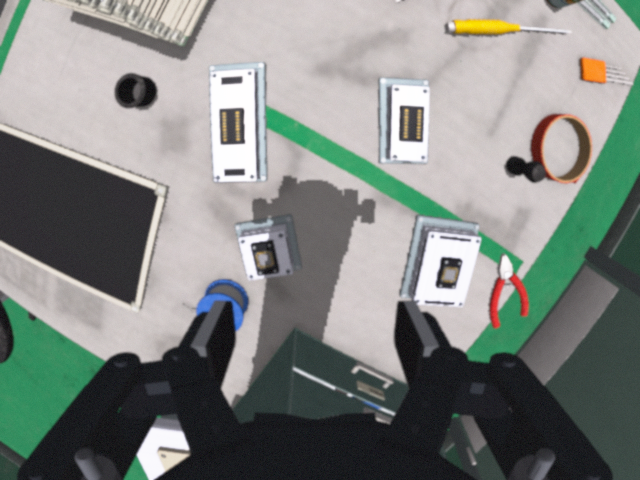

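View pics/v9.png

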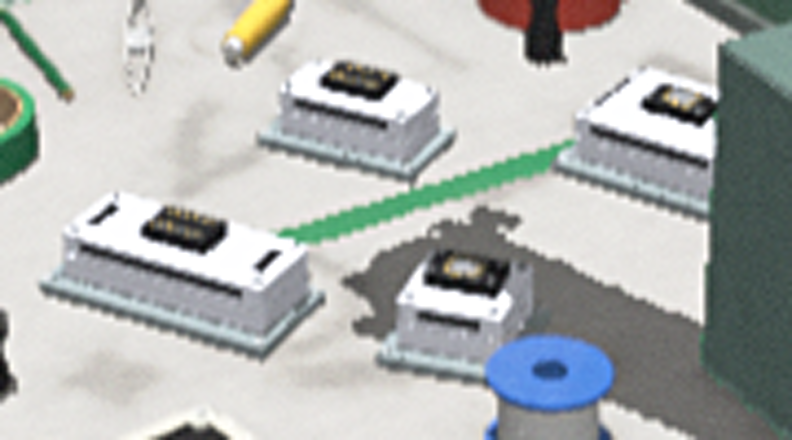

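```bash
python3 -c "
from cell import *
print(read_state()['clock'],finish_job())"
```

```text
the job is handed in; nothing more can be done
34.35 None
```

I unstacked both piles and docked all four adapters, socket up, on their own bases. The order was oblong, wide, square, long, and the job was handed in at 34 s on the robot's clock.

**Seating:** Each adapter slid over its pins with no side force. Each came to rest with the TCP at 11.3–11.9 mm, which matches the 8 mm seat height for how it was gripped. Contact force at touchdown was 1–5 N.

**Final pictures:** The last wrist and scene pictures show all four sitting level on their plates. In the wrist picture the loupe and stamp are where they were and nothing is knocked over. I judged flatness by eye and from those heights, and did not triangulate it separately.

**Disagreements:**
- The wrist and top cameras differed by about 2–3 mm along x, so I aimed between them.
- The tool's tilt crept up to 0.025 rad over the run. That was too little to affect the docking.

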